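Take one cup from the nest

ROBOT

A 7-joint arm with a two-finger parallel gripper is mounted at the origin on a cart in front of the work surface, level with it; the furniture and walls round the work are solid. World frame = base frame: x ahead of the robot, y to its left, z up, the work surface at z = 0. Lengths are in m, angles in rad, forces in N, time in s.
With the tool pointing down it reaches from about 0.4 to 0.85 m from the base axis. Payload 10.4 kg.
Tool frame: the origin (TCP) lies on the front face of the gripper's body, between the roots of the fingers; the fingertips stand 73 mm ahead of it and the grasp point (between the pads) lies 54 mm ahead of it; z points along the fingers, y is the line along which they close (so a half turn about z gives the same grasp; the last joint's range is limited). The gripper opens to 85 mm and grips with 20 to 120 N. Pads are 22 mm wide; open, the fingers measure 114 mm over their backs; the gripper's body (76 mm by 85 mm) begins 54 mm behind the grasp point. The pads swing forward as they close: fully open they stand 13 mm farther back than shut.
Start: joints at [1.166, 0.332, -0.065, 1.46, 0.022, 1.35, -0.088], TCP at [0.233, -0.58, 0.304] pointing down, gripper open.
Joint ranges: [-2.6, 2.6], [-0.5, 2.12], [-1.47, 1.34], [0.16, 2.42], [-1.27, 4.41], [0.06, 2.06], [-2.6, 2.6]. Speed limits (rad/s): [2.22, 2.22, 2.79, 2.79, 3.14, 3.14, 3.14].

INTERFACE

Orientations are given as a unit quaternion [x, y, z, w].
In Python, from workcell import manip gives the robot as it stands.
- The arm moves only by the shell command python3 -m jog 'ROWS' [FORCE]. ROWS is JSON, a list of rows, each an object with "grip": the gripper command: -1 is fully open, 1 is shut, values between are in proportion; "slide": the shift along the tool's x, y, z in cm, a list of three; "yaw": the turn about the tool's z in rad. A call has 1 to 8 rows; each row shifts and turns the commanded pose from where the row before left it, along the tool's axes as they then stand; what a row does not reach is not made up. A row lasts 1/10 s, in which the tool goes at most 50 mm and 8.59 degrees, less where a joint would pass 70% of its speed; a pose out of reach is approached as far as the arm can. A call with a gripper value outside its range is refused whole. The fingers move at their own pace and stop on an object; FORCE is the grip in N (left out, the last holds). Time passes only in rows, so rows that do not move let the fingers close. It gives the time, the measured TCP pose, the force, the opening and the grip force at its end, in the units of the state.
- manip.get_obs(): the state, without advancing time (a new reading comes with each control period).
- manip.camera(name): name is "side" or "top" or "wrist"; returns the picture (400x640x3 uint8, blue, green, red); there is no depth.
- manip.calibration(name): a dict with "vfov" (degrees; the focal length in pixels is half the picture's height over the tangent of half this angle, whatever the lens; pixels are square), "cx", "cy" (the principal point, pixels), "k1" (the pictures are not rectified: a ray, as slopes to the right and down, at radius r is drawn at 1 + k1 r^2 times it, then the intrinsics apply), "camera_from_world" (4x4, takes a point from world to camera coordinates). Camera axes: x right, y down, z forward; pixel columns grow to the right and rows downward; lengths in m; the calibration is good to about 2 mm. A picture is of the moment at which its call begins: read the wrist's pose just before it. calibration takes no time and is no camera call; for the wrist camera it gives the pose at the moment of the call.
- manip.hand_in(): hands the job in; it is judged then, once.
Trained networks look in the newest picture that a camera, given by its name, has taken for a name from the list of things; names that differ only in an ending like _2 or _b are one class to them, and where a whole thing is asked for, a point or a joint stands for the part that bears it (a point fixed in the world has none). Each returns a list of dicts, best first, with "conf" (0 to 1); they miss things now and then, are a little off and sometimes report something else, mostly with a low value. They report only what shows in the picture. A call takes as long as a camera call. They do not tell look-alikes from the thing itself.
- manip.masks_of(thing, camera): "region" (400x640 bool, what is visible of it) and "centre" ([column, row] in pixels, amid what is visible of it).
The state is a dict: "clock": time; "joint_pos": joint angles; "joint_velocities": joint speeds; "tau": joint torques, N m; "position": TCP position; "ee_rot": TCP orientation; "ft_force": force on the tool from outside, world axes, zero at the start; "torque": the same for the moment, N m; "grip_width": opening from 0.0 (shut) to 1.0 (fully open); "grasp_force": force on a finger pad.
Only numpy, scipy, OpenCV 4.12 (cv2) and the standard library are available. Lean on these libraries where they do the work, as an engineer would, in place of code of your own. Each camera call takes 0.05 s, during which the arm holds its last target. There are 200 camera calls.

TASK

Lift only the top cup off the stack of nested white sample cups, leaving the other two nested where they stand, and set it down upright, without dropping it, in the empty half of the two-part metal tray (the half without the lidded crucible). Do not disturb the lidded crucible.

Things in the scene. Friction and masses are not known exactly. Their poses are not given: they have to be found in the camera images.
- top_cup_centre (a point): Centre (on the axis, half-way up) of the top one of three identical white porcelain cups, nested upright in a stack on the table. A cup is round, open, 55 mm high, about 60 g: straight collar 48 mm wide over the upper 16 mm, tapering below to a 26 mm foot. Rim 27.5 mm above this point; only the top 22 mm of the cup shows, so the second cup's rim is 5.5 mm above this point. z up.
- second_cup_centre (a point): Centre (on the axis, half-way up) of the second cup, the same as the top one, 22 mm below it and nested in the bottom cup. Cups sit loosely in one another (about 1 mm of play). A grip round the top cup that reaches below this cup's rim, 27.5 mm above this point, takes both. z is its axis, up.
- empty_half (a point): Centre of the floor (upper face) of the empty half of a bare aluminium tray, fixed on the table at any yaw. Tray 105 mm (x) by 195 mm (y), walls 14 mm high, floor and walls 4 mm thick; a low wall across the middle parts it into two halves, each about 97 x 91 mm inside. The other half, with the lidded crucible, lies towards +y, its centre 96 mm away. z up.
- lidded_crucible: White porcelain crucible with a lid with a small knob, 45 mm in diameter, 43 mm high, loose, standing in the other compartment of the tray. Origin at the centre of its underside, z up.
Mind the look-alikes: they are no part of the job. Leave any turquoise look-alike of the part that bears top_cup_centre alone. What is shaped like the part that bears second_cup_centre but pink is not meant.

How it is judged:
On the way, in this order (a step that is already met when the one before it is completed fails the run):
1. the top cup is lifted clear of the second, which stays down in the bottom cup (z of top_cup_centre in the frame of second_cup_centre above 0.06 m and height (world z) of second_cup_centre below 0.058 m), for 0.1 s.
2. the top cup is lowered into the empty half of the tray, within 15 mm of its floor, while still held (z of top_cup_centre in the frame of empty_half below 0.0425 m and x of top_cup_centre in the frame of empty_half between -0.04 and 0.04 m and y of top_cup_centre in the frame of empty_half between -0.04 and 0.04 m and contact force between the fingers and top_cup above 0.5 N), for 0.02 s.
At the end, for the whole second after the job is handed in: The top cup stands upright (within 6 degrees) and still on the floor of the tray's empty half; the second cup is still upright and fully nested in the bottom cup, within 25 mm of where it was; the lidded crucible stands upright within 20 mm of where it was (x of top_cup_centre in the frame of empty_half between -0.038 and 0.038 m and y of top_cup_centre in the frame of empty_half between -0.035 and 0.035 m and z of top_cup_centre in the frame of empty_half below 0.031 m and angle between each of top_cup_centre, second_cup_centre's own z axis and vertical below 0.1 rad and linear speed of top_cup below 0.02 m/s and height (world z) of second_cup_centre between 0.046 and 0.053 m and distance of second_cup_centre from where it was at the start of the episode below 0.025 m and distance of lidded_crucible from where it was at the start of the episode below 0.02 m and angle between lidded_crucible's own z axis and vertical below 0.17 rad); the robot touches nothing.
It fails at once if the second cup was lifted more than 12 mm with the top one (height (world z) of second_cup_centre above 0.0615 m).
It fails at once if the stack was knocked over (angle between second_cup_centre's own z axis and vertical above 0.5 rad).
It fails at once if the lidded crucible was pushed more than 20 mm (distance of lidded_crucible from where it was at the start of the episode above 0.02 m).
It also fails if it takes over 35 s, if anything falls off the work surface, if the arm or the gripper's body presses on something with over 40 N, if the wrist force passes 120 N, or if a joint passes its speed limit or range.

## Working session

There is one attempt and no reset: what is moved stays moved. The work goes in short steps, Python scripts to look and compute and a shell command to move; the robot and the scene stay as the last step left them, time stands still between calls to the robot, and variables do not carry over. Pictures are saved under pics/ and viewed, at most 10 in all, crops included, and the job is handed in when it is done.

```bash
mkdir -p pics; cat > h.py <<'E'
import numpy as np, cv2
from workcell import manip
def ray(cal,px):
    f=200/np.tan(np.radians(cal["vfov"])/2)
    d=np.array([(px[0]-cal["cx"])/f,(px[1]-cal["cy"])/f]); u=d.copy()
    for _ in range(30): u=d/(1+cal["k1"]*(u@u))
    T=np.array(cal["camera_from_world"]); R=T[:3,:3]
    o=-R.T@T[:3,3]; v=R.T@np.array([u[0],u[1],1]); return o,v/np.linalg.norm(v)
def at_z(cal,px,z):
    o,v=ray(cal,px); return o+v*(z-o[2])/v[2]
def proj(cal,P):
    f=200/np.tan(np.radians(cal["vfov"])/2); T=np.array(cal["camera_from_world"])
    p=T[:3,:3]@np.array(P)+T[:3,3]; u=p[:2]/p[2]; u=u*(1+cal["k1"]*(u@u)); return u*f+[cal["cx"],cal["cy"]]
E
python3 - <<'E'
from h import *
ims=[]
for c in ["side","top"]:
    im=manip.camera(c); cv2.imwrite(f"pics/{c}0.png",im)
    cal=manip.calibration(c); print(c,-np.array(cal["camera_from_world"])[:3,:3].T@np.array(cal["camera_from_world"])[:3,3])
    for t in ["top_cup_centre","second_cup_centre","empty_half","lidded_crucible"]:
        for m in manip.masks_of(t,c)[:3]:
            ys,xs=np.where(m["region"]); print(t,round(m["conf"],2),m["centre"],xs.min(),xs.max(),ys.min(),ys.max(),at_z(cal,m["centre"],0.04).round(3))
o=manip.get_obs(); print(o)
E
```

```text
side [0.11962735 0.98607718 0.58270642]
top_cup_centre 0.95 [264.5, 236.2] 253 271 227 253 [0.592 0.168 0.04 ]
top_cup_centre 0.56 [303.3, 228.4] 291 312 216 234 [0.526 0.098 0.04 ]
second_cup_centre 0.89 [341.6, 260.5] 330 353 246 277 [0.395 0.191 0.04 ]
second_cup_centre 0.6 [299.3, 238.4] 291 311 232 243 [0.515 0.145 0.04 ]
empty_half 0.68 [321.8, 205.5] 299 346 185 222 [ 0.534 -0.033  0.04 ]
lidded_crucible 0.63 [322.7, 189.6] 314 328 181 196 [ 0.57  -0.127  0.04 ]
top [0.39925343 0.07394874 0.94850992]
top_cup_centre 0.79 [279.2, 195.6] 267 287 188 208 [0.513 0.168 0.04 ]
top_cup_centre 0.72 [278.6, 157.6] 269 288 150 170 [0.607 0.173 0.04 ]
second_cup_centre 0.89 [269.5, 238.4] 259 279 233 252 [0.41  0.186 0.04 ]
empty_half 0.85 [387.6, 179.1] 348 434 143 215 [ 0.561 -0.094  0.04 ]
lidded_crucible 0.5 [416.1, 169.9] 406 423 160 178 [ 0.586 -0.163  0.04 ]
{'clock': 0.5, 'joint_pos': array([ 1.16641914,  0.33222492, -0.06473744,  1.4601478 ,  0.0216251 ,
        1.34990653, -0.08848443]), 'joint_velocities': array([ 2.53801714e-03, -4.29182719e-05,  9.92832434e-04,  2.67124548e-04,
       -2.04781856e-04, -2.21330678e-03,  1.43715491e-04]), 'tau': array([ 8.51975819e-04, -6.24748564e+01,  4.97521518e-02, -3.91558528e+01,
        1.65243511e-02,  2.40492562e-03,  4.52300708e-05]), 'position': array([ 0.23288325, -0.5799872 ,  0.3038992 ]), 'ee_rot': array([9.81830268e-01, 1.89761230e-01, 1.82580802e-06, 4.35284713e-06]), 'ft_force': array([0.00086   , 0.20230062, 0.61377572]), 'torque': array([ 0.01008449, -0.01836516, -0.03879342]), 'grasp_force': 0.0, 'grip_width': 0.9986099414714126}
```

```bash
python3 - <<'E'
import cv2,numpy as np
a=cv2.imread("pics/side0.png")[160:300,230:390]; b=cv2.imread("pics/top0.png")[120:270,240:450]
a=cv2.resize(a,(685,600))[:, :]; b=cv2.resize(b,(798,570))
s=np.zeros((600,800,3),np.uint8)
a=cv2.resize(a,(340,298)); b=cv2.resize(b,(420,300)); s=np.hstack([cv2.resize(a,(342,300)),b])
cv2.imwrite("pics/c1.png",s)
E
```

```text
(no output)
```

View pics/c1.png

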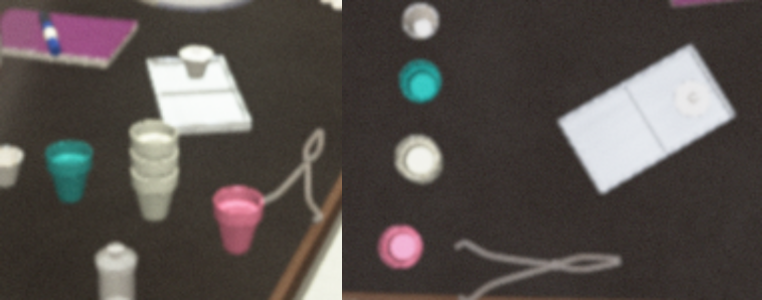

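The pictures show the white stack at side (302,220) and top (278,198), with a teal cup behind it and a pink one in front. The tray's empty half is the lower-left one in the top view. Next I'll compute positions.

```bash
python3 - <<'E'
from h import *
ct=manip.calibration("top"); cs=manip.calibration("side")
im=cv2.imread("pics/top0.png")
print("rim top", at_z(ct,(278.3,197),0.085), "rim side",at_z(cs,(302,219.5),0.099))
m=cv2.inRange(im,(150,150,150),(255,255,255)); m[:, :340]=0; m[:130]=0; m[225:]=0; m[:,445:]=0
c=max(cv2.findContours(m,0,2)[0],key=cv2.contourArea); r=cv2.minAreaRect(c); P=cv2.boxPoints(r); print(r)
W=np.array([at_z(ct,p,0.014) for p in P]); print(W.round(3)); 
L=sorted([(np.linalg.norm(W[i]-W[(i+1)%4])) for i in range(4)]);print(L)
ctr=W.mean(0); cr=at_z(ct,(416.1,169.9),0.035); print(ctr,cr)
i=int(np.argmax([np.linalg.norm(W[i]-W[(i+1)%4]) for i in range(4)])); d=W[(i+1)%4]-W[i]; d/=np.linalg.norm(d)
if d@(cr-ctr)<0:d=-d
print("y axis",d,"empty",ctr-0.048*d)
E
```

```text
rim top [0.50406248 0.1649681  0.085     ] rim side [0.50134389 0.15949736 0.099     ]
((391.81866455078125, 178.6891326904297), (42.757049560546875, 77.88404846191406), 59.74356460571289)
[[ 0.561  0.002  0.014]
 [ 0.667 -0.167  0.014]
 [ 0.574 -0.221  0.014]
 [ 0.47  -0.053  0.014]]
[np.float64(0.10625840613776956), np.float64(0.10779392935375968), np.float64(0.1967215473967975), np.float64(0.1990519720172975)]
[ 0.56790311 -0.10981699  0.014     ] [ 0.5871656  -0.16479065  0.035     ]
y axis [ 0.53209915 -0.84668205  0.        ] empty [ 0.54236235 -0.06917625  0.014     ]
```

```bash
python3 -m jog '[{"grip":-1,"slide":[4,-3,0],"yaw":0},{"grip":-1,"slide":[4,-3,0],"yaw":0},{"grip":-1,"slide":[4,-3,0],"yaw":0.1},{"grip":-1,"slide":[4,-3,0],"yaw":0.1},{"grip":-1,"slide":[3,-4,0],"yaw":0.1},{"grip":-1,"slide":[3,-4,0],"yaw":0.08},{"grip":-1,"slide":[0,-4.5,0],"yaw":0},{"grip":-1,"slide":[0,-4.5,0],"yaw":0}]'
```

```text
clock: 1.3
position: [0.3899, -0.2326, 0.3039]
ee_rot: [1.0, 0.001, 0.0, 0.0]
ft_force: [1.1, 1.0, -0.2]
grip_width: 1.0
grasp_force: 0.0
```

```bash
python3 -m jog '[{"grip":-1,"slide":[1.5,-4.5,0],"yaw":0},{"grip":-1,"slide":[1.5,-4.5,0],"yaw":0},{"grip":-1,"slide":[1.5,-4.5,0],"yaw":0},{"grip":-1,"slide":[1.5,-4.5,0],"yaw":0},{"grip":-1,"slide":[1.5,-4.5,0],"yaw":0},{"grip":-1,"slide":[1,-4.5,0],"yaw":0},{"grip":-1,"slide":[0.5,-4.5,0],"yaw":0},{"grip":-1,"slide":[0,-4,0],"yaw":0}]'; python3 -m jog '[{"grip":-1,"slide":[0,-1.7,2],"yaw":0},{"grip":-1,"slide":[0,-1,2],"yaw":0},{"grip":-1,"slide":[0,0,0],"yaw":0},{"grip":-1,"slide":[0,0,0],"yaw":0}]'
python3 - <<'E'
from h import *
cal=manip.calibration("wrist"); im=manip.camera("wrist"); cv2.imwrite("pics/w1.png",im)
print(manip.get_obs()["position"])
for t in ["top_cup_centre","second_cup_centre"]:
    for m in manip.masks_of(t,"wrist")[:3]:
        ys,xs=np.where(m["region"]); print(t,round(m["conf"],2),m["centre"],xs.min(),xs.max(),ys.min(),ys.max(),at_z(cal,m["centre"],0.085).round(3))
for P in [(.503,.162,.099)]: print(proj(cal,P))
E
```

```text
clock: 2.1
position: [0.479, 0.1227, 0.3041]
ee_rot: [1.0, 0.001, 0.0, -0.0]
ft_force: [0.4, -0.1, -0.6]
grip_width: 0.999
grasp_force: 0.0
clock: 2.5
position: [0.4789, 0.147, 0.2643]
ee_rot: [1.0, 0.001, -0.0, 0.0]
ft_force: [0.6, 0.0, 0.1]
grip_width: 1.0
grasp_force: 0.0
[0.47927905 0.14670023 0.26476349]
top_cup_centre 0.71 [291.0, 43.0] 261 321 9 76 [0.594 0.168 0.085]
top_cup_centre 0.61 [295.7, 183.0] 264 327 145 209 [0.493 0.167 0.085]
second_cup_centre 0.94 [282.3, 264.4] 257 306 235 290 [0.421 0.18  0.085]
second_cup_centre 0.59 [306.6, 142.8] 291 321 140 152 [0.525 0.158 0.085]
[300.205972  174.8929619]
```

View pics/w1.png

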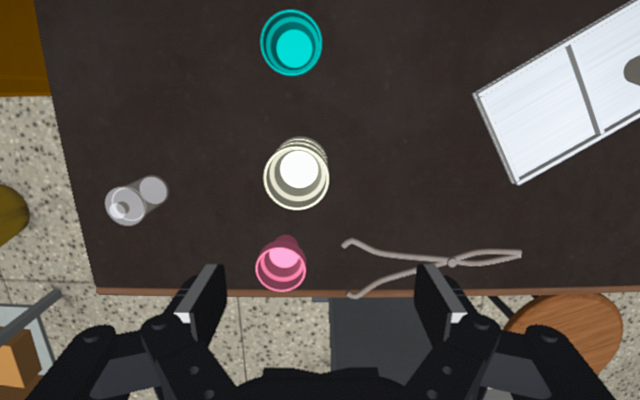

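Wrist view: the stack rim circle is centred at about (296,177), 65 px wide. The pink, teal and glass items stand clear of the fingers when they close along y.

```bash
python3 - <<'E'
from h import *
cal=manip.calibration("wrist"); im=cv2.imread("pics/w1.png")
print("rim",at_z(cal,(296.3,177.5),.099), "left/right", at_z(cal,(263.5,177.5),.099),at_z(cal,(329,177.5),.099))
print("tray corner pts",[at_z(cal,p,.014).round(4) for p in [(474,95),(516,185),(601,135),(569,46)]])
print(np.asarray(manip.get_obs()["position"]))
E
```

```text
rim [0.50173244 0.16458285 0.099     ] left/right [0.50175664 0.18890819 0.099     ] [0.50172901 0.14038947 0.099     ]
tray corner pts [array([0.5615, 0.0014, 0.014 ]), array([ 0.4735, -0.0552,  0.014 ]), array([ 0.5261, -0.1362,  0.014 ]), array([ 0.6076, -0.0844,  0.014 ])]
[0.47944656 0.14662207 0.26499107]
```

```bash
python3 -m jog '[{"grip":-1,"slide":[1.1,-0.9,2],"yaw":0},{"grip":-1,"slide":[1.15,-0.9,3],"yaw":0},{"grip":-1,"slide":[0,0,2.5],"yaw":0},{"grip":-1,"slide":[0,0,2],"yaw":0},{"grip":-1,"slide":[0,0,1.2],"yaw":0},{"grip":-1,"slide":[0,0,0.4],"yaw":0},{"grip":-1,"slide":[0,0,0],"yaw":0},{"grip":-1,"slide":[0,0,0],"yaw":0}]' 25
python3 - <<'E'
from h import *
im=manip.camera("side"); cv2.imwrite("pics/s2.png",cv2.resize(im[160:280,230:390],(800,600),interpolation=cv2.INTER_CUBIC))
cs=manip.calibration("side"); print([(proj(cs,(.5017,.1646+d,.077))-[230,160])*5 for d in(-.024,0,.024)])
E
```

```text
clock: 3.45
position: [0.5019, 0.1655, 0.154]
ee_rot: [1.0, 0.001, 0.001, -0.0]
ft_force: [-0.1, 0.8, -0.3]
grip_width: 1.001
grasp_force: 0.0
[array([376.97120065, 322.72412475]), array([354.38521711, 346.4970285 ]), array([330.91220707, 371.20367293])]
```

View pics/s2.png

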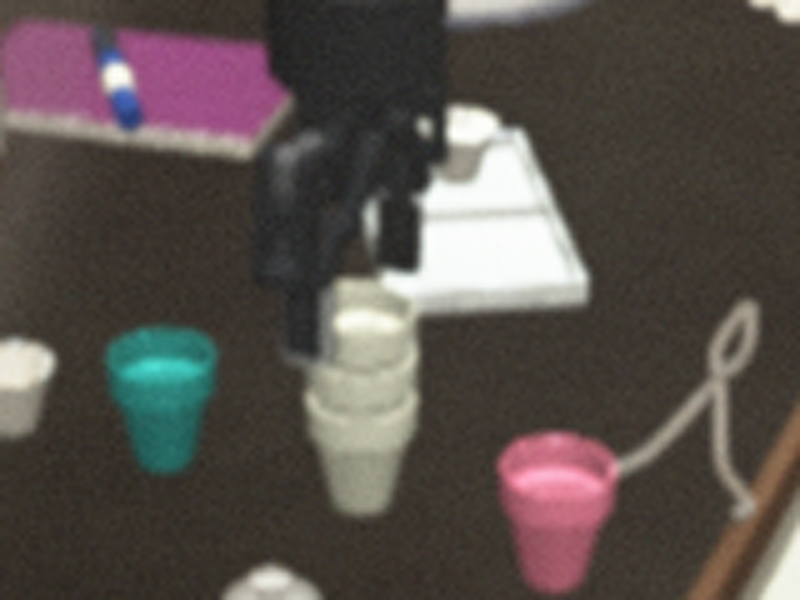

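The open fingers straddle the stack. The near tip at about (305,360) is level with the top cup's collar, above the second rim. Close.

```bash
python3 -m jog '[{"grip":1,"slide":[0,0,0],"yaw":0},{"grip":1,"slide":[0,0,0],"yaw":0},{"grip":1,"slide":[0,0,0],"yaw":0},{"grip":1,"slide":[0,0,0],"yaw":0},{"grip":1,"slide":[0,0,0],"yaw":0},{"grip":1,"slide":[0,0,0],"yaw":0},{"grip":1,"slide":[0,0,0],"yaw":0},{"grip":1,"slide":[0,0,0],"yaw":0}]' 25
python3 - <<'E'
from h import *
im=manip.camera("side"); cv2.imwrite("pics/s3.png",cv2.resize(im[190:270,260:360],(750,600),interpolation=cv2.INTER_CUBIC))
E
```

```text
clock: 4.3
position: [0.5016, 0.1655, 0.1533]
ee_rot: [1.0, 0.001, 0.0, 0.0]
ft_force: [-0.6, -0.2, 4.8]
grip_width: 0.541
grasp_force: 27.5
```

View pics/s3.png

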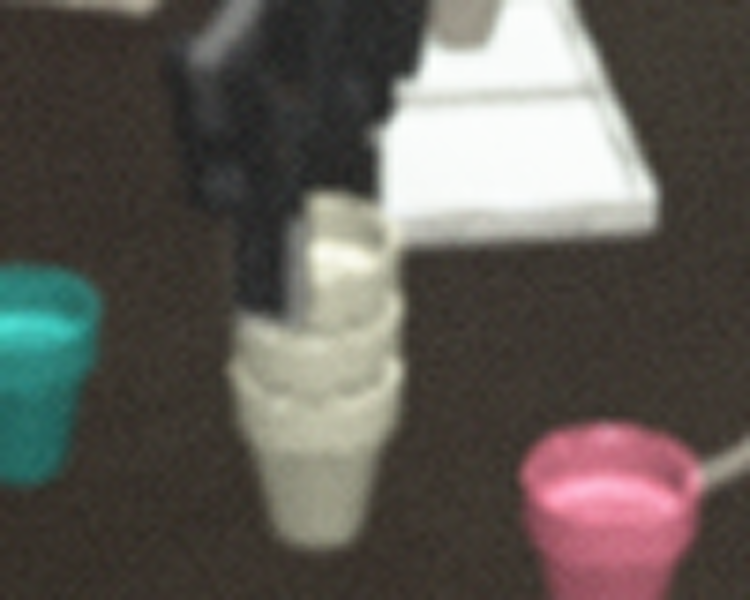

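The gripper holds the top cup's collar, and the tip ends at about (268,315), at the second rim's top edge. Lift gently, then check.

```bash
python3 -m jog '[{"grip":1,"slide":[0,0,-0.2],"yaw":0},{"grip":1,"slide":[0,0,-0.3],"yaw":0},{"grip":1,"slide":[0,0,-0.3],"yaw":0},{"grip":1,"slide":[0,0,0],"yaw":0}]'
python3 - <<'E'
from h import *
im=manip.camera("side"); cv2.imwrite("pics/s4.png",cv2.resize(im[190:270,260:360],(750,600),interpolation=cv2.INTER_CUBIC))
E
```

```text
clock: 4.75
position: [0.5014, 0.1655, 0.1613]
ee_rot: [1.0, 0.001, 0.0, -0.0]
ft_force: [0.8, -0.4, -0.3]
grip_width: 0.538
grasp_force: 26.8
```

View pics/s4.png

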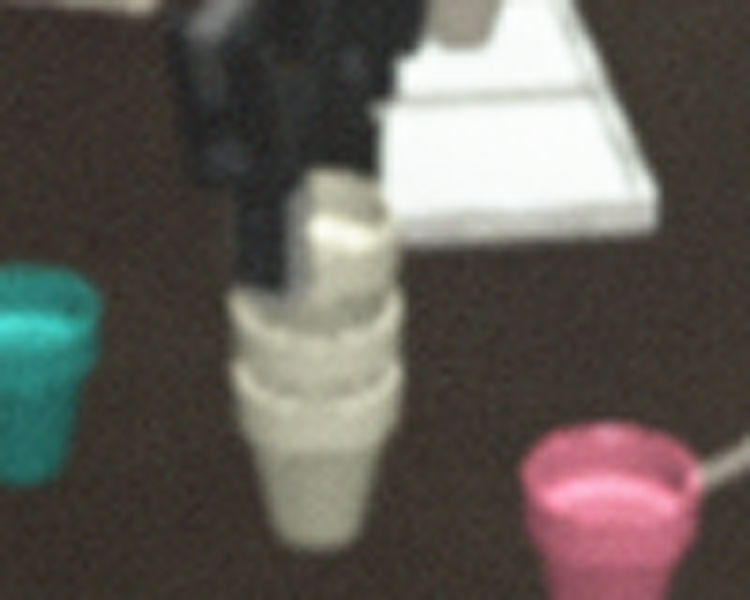

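Only the top cup rises. The second rim is fully exposed at (315,320) and unmoved. Lift on and carry.

```bash
python3 -m jog '[{"grip":1,"slide":[0,0,-1],"yaw":0},{"grip":1,"slide":[0,0,-2],"yaw":0},{"grip":1,"slide":[0,0,-2.5],"yaw":0},{"grip":1,"slide":[0,0,-2.5],"yaw":0},{"grip":1,"slide":[0,0,-1],"yaw":0},{"grip":1,"slide":[0,0,0],"yaw":0},{"grip":1,"slide":[0,0,0],"yaw":0},{"grip":1,"slide":[0.3,1.5,0],"yaw":0}]' && python3 -m jog '[{"grip":1,"slide":[0.6,3,0],"yaw":0},{"grip":1,"slide":[0.6,3.5,0],"yaw":0},{"grip":1,"slide":[0.6,4,0],"yaw":0},{"grip":1,"slide":[0.6,4,0],"yaw":0},{"grip":1,"slide":[0.6,3.5,0],"yaw":0},{"grip":1,"slide":[0.6,2.4,0],"yaw":0},{"grip":1,"slide":[0,1,0],"yaw":0},{"grip":1,"slide":[0,0,0],"yaw":0}]'
python3 - <<'E'
from h import *
im=manip.camera("side"); cv2.imwrite("pics/s5.png",cv2.resize(im[140:270,260:380],(554,600),interpolation=cv2.INTER_CUBIC))
E
```

```text
clock: 5.6
position: [0.5033, 0.1519, 0.2496]
ee_rot: [1.0, 0.002, -0.001, -0.0]
ft_force: [-0.4, -0.1, -1.6]
grip_width: 0.541
grasp_force: 26.8
clock: 6.4
position: [0.5402, -0.0645, 0.2497]
ee_rot: [1.0, -0.0, -0.001, -0.0]
ft_force: [-0.5, -0.2, -0.7]
grip_width: 0.538
grasp_force: 26.8
```

View pics/s5.png

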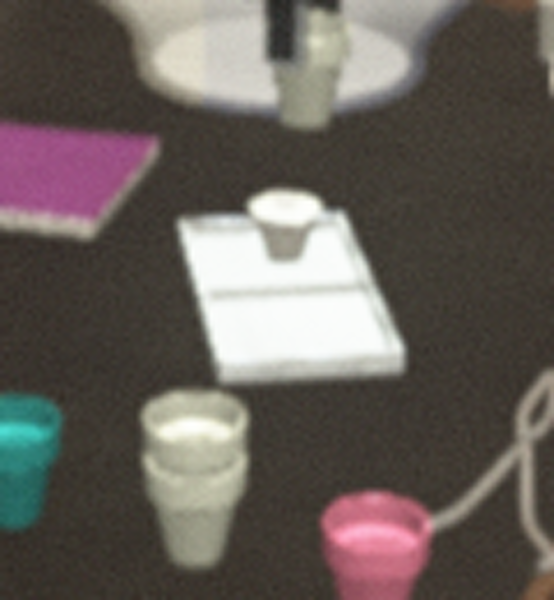

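The cup hangs upright in the gripper, two nested cups remain at (195,480), and the tray and crucible are undisturbed. Lower it.

```bash
python3 -m jog '[{"grip":1,"slide":[0,0,1.5],"yaw":0},{"grip":1,"slide":[0,0,3],"yaw":0},{"grip":1,"slide":[0,0,3],"yaw":0},{"grip":1,"slide":[0,0,2.5],"yaw":0},{"grip":1,"slide":[0,0,1.8],"yaw":0},{"grip":1,"slide":[0,0,1],"yaw":0},{"grip":1,"slide":[0,0,0.3],"yaw":0},{"grip":1,"slide":[0,0,0],"yaw":0}]' && python3 -m jog '[{"grip":1,"slide":[0,0,0.1],"yaw":0},{"grip":1,"slide":[0,0,0.1],"yaw":0},{"grip":1,"slide":[0,0,0.1],"yaw":0},{"grip":1,"slide":[0,0,0],"yaw":0}]'
```

```text
clock: 7.25
position: [0.5408, -0.0628, 0.1199]
ee_rot: [1.0, 0.001, 0.0, -0.0]
ft_force: [1.2, -0.4, -0.2]
grip_width: 0.541
grasp_force: 26.8
clock: 7.65
position: [0.5408, -0.0636, 0.1171]
ee_rot: [1.0, 0.001, 0.0, 0.0]
ft_force: [-0.2, -0.2, -1.0]
grip_width: 0.538
grasp_force: 26.8
```

```bash
python3 -m jog '[{"grip":1,"slide":[0,0,0.1],"yaw":0},{"grip":1,"slide":[0,0,0.1],"yaw":0},{"grip":1,"slide":[0,0,0],"yaw":0}]';python3 -m jog '[{"grip":1,"slide":[0,0,0.1],"yaw":0},{"grip":1,"slide":[0,0,0],"yaw":0}]'; python3 -m jog '[{"grip":1,"slide":[0,0,0.1],"yaw":0},{"grip":1,"slide":[0,0,0],"yaw":0}]'
```

```text
clock: 7.95
position: [0.5406, -0.0635, 0.1148]
ee_rot: [1.0, 0.001, -0.0, 0.0]
ft_force: [-0.1, 0.6, 0.1]
grip_width: 0.538
grasp_force: 26.8
clock: 8.15
position: [0.5407, -0.0635, 0.1138]
ee_rot: [1.0, 0.001, -0.0, 0.0]
ft_force: [0.1, -0.3, -0.4]
grip_width: 0.541
grasp_force: 26.8
clock: 8.35
position: [0.5409, -0.0635, 0.1133]
ee_rot: [1.0, 0.001, 0.0, 0.0]
ft_force: [-2.6, -1.4, 5.3]
grip_width: 0.539
grasp_force: 27.4
```

The foot touches the floor with 5 N. Release gradually, then retreat.

```bash
python3 -m jog '[{"grip":0.1,"slide":[0,0,0],"yaw":0},{"grip":-0.05,"slide":[0,0,0],"yaw":0},{"grip":-0.15,"slide":[0,0,0],"yaw":0},{"grip":-0.25,"slide":[0,0,0],"yaw":0},{"grip":-0.4,"slide":[0,0,0],"yaw":0},{"grip":-0.6,"slide":[0,0,0],"yaw":0},{"grip":-0.6,"slide":[0,0,0],"yaw":0},{"grip":-0.6,"slide":[0,0,0],"yaw":0}]'&& python3 -m jog '[{"grip":-0.6,"slide":[0,0,-0.5],"yaw":0},{"grip":-0.6,"slide":[0,0,-1.5],"yaw":0},{"grip":-0.6,"slide":[0,0,-3],"yaw":0},{"grip":-0.6,"slide":[0,0,-4],"yaw":0},{"grip":-0.6,"slide":[0,0,-4],"yaw":0},{"grip":-0.6,"slide":[0,0,-2],"yaw":0},{"grip":-0.6,"slide":[0,0,0],"yaw":0},{"grip":-0.6,"slide":[0,0,0],"yaw":0}]'
python3 - <<'E'
from h import *
im=manip.camera("side"); cv2.imwrite("pics/s6.png",cv2.resize(im[140:270,260:380],(554,600),interpolation=cv2.INTER_CUBIC))
E
```

```text
clock: 9.15
position: [0.5407, -0.0635, 0.1129]
ee_rot: [1.0, 0.001, 0.0, 0.0]
ft_force: [0.1, 0.4, -0.5]
grip_width: 0.801
grasp_force: 0.0
clock: 9.95
position: [0.5408, -0.0634, 0.2638]
ee_rot: [1.0, 0.001, 0.001, 0.0]
ft_force: [0.0, 0.1, -0.3]
grip_width: 0.797
grasp_force: 0.0
```

View pics/s6.png

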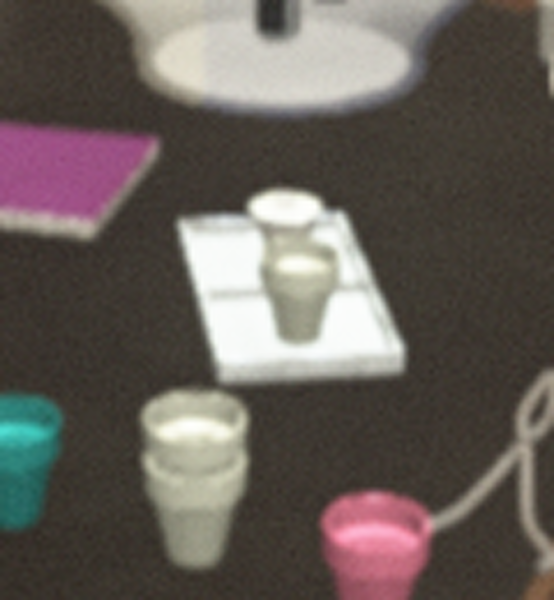

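The cup stands upright in the empty half, with its foot at about (300,335). The stack and crucible are unchanged, and the gripper is clear.

```bash
python3 -c "
from workcell import manip
print(manip.hand_in())"
```

```text
the job is handed in; nothing more can be done
None
```

The job is handed in: the top cup stands upright in the tray's empty half, the other two are still nested where they were, and the crucible looks unmoved in the last picture; the hand-in gave no verdict.

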